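Lock the filter cover with the standing key

ROBOT

A 6-joint arm with a two-finger parallel gripper is mounted at the origin on the work surface. World frame = base frame: x ahead of the robot, y to its left, z up, the work surface at z = 0. Lengths are in mm, angles in rad, forces in N, time in s.
With the tool pointing down it reaches from about 325 to 900 mm from the base axis. Payload 6.1 kg.
Tool frame: the origin (TCP) lies midway between the tips of the shut fingers; the grasp point (between the pads) lies 19 mm behind it; z points along the fingers, y is the line along which they close (so a half turn about z gives the same grasp; the last joint's range is limited). The gripper opens to 87 mm and grips with 3 to 60 N. Pads are 19 mm wide; open, the fingers measure 117 mm over their backs; the gripper's body (75 mm by 190 mm) begins 51 mm behind the grasp point.
Start: joints at [0.984, 0.22, 1.526, -0, 1.395, -0.126], TCP at [277.913, 559.804, 200.338] pointing down, gripper open.
Joint ranges: [-2.98, 2.98], [-0.91, 2.08], [0.09, 2.57], [-1.24, 4.39], [0.2, 2.65], [-2.68, 2.68]. Speed limits (rad/s): [2.57, 2.57, 3.01, 3.14, 3.14, 3.14].

INTERFACE

Orientations are given as a 3x3 rotation matrix whose columns are the frame's x, y, z axes.
In Python, from plant import * gives the robot as it stands. The module is installed in compiled form; this text tells all that it offers.
- The arm moves only by the tool jog_arm, never from a script. Its argument "increments" is a list of rows, each a list of 7 numbers: the shift along the world's x, y, z in units of 250 mm (1.0 is 250 mm), then the turn, a rotation vector about the world's x, y, z in units of 45 degrees (1.0 is 45 degrees), then the opening, from 0 (shut) to 1 (fully open). In form: [[tx, ty, tz, ax, ay, az, gripper], ...]. A call has exactly 10 rows; each row is the pose to reach, as a shift and turn from the pose commanded when the call began; what a row does not reach only later rows make up. A row lasts 1/10 s, in which the tool goes at most 50 mm and 8.59 degrees, less where a joint would pass 70% of its speed; a pose out of reach is approached as far as the arm can. A call with a number of a shift or a turn outside -1 to 1 is refused whole. A call with a gripper value outside its range is refused whole. The fingers move at their own pace and stop on an object; the grip force is fixed at half the most. Time passes only in rows, so rows that repeat a pose let the fingers close, or fill a call up. It gives the time, the measured TCP pose, the force, the opening and the grip force at its end, in the units of the state.
- read_state(): the state, without advancing time (a new reading comes with each control period).
- read_camera(name): name is "scene" or "top" or "wrist"; returns a dict with "pixels" (400x640x3 uint8, red, green, blue), "range_z" (400x640 float32, mm along the optical axis (not along the pixel's ray), 0 where there is no reading), "fx", "fy", "cx", "cy" (pixels), "origin" and "attitude" of the camera in the world; the wrist camera has in their place "mount" (4x4, takes a point from camera to tool coordinates, whose origin is the TCP and whose axes are the flange's). Camera axes: x right, y up, looking along -z (the intrinsics and any distortion apply to the point x, -y, -z); pixel columns grow to the right and rows downward; lengths in mm; the calibration is good to about 2 mm. A picture is of the moment at which its call begins: read the wrist's pose just before it.
- job_done(): hands the job in; it is judged then, once.
The state is a dict: "clock": time; "qpos": joint angles; "joint_velocities": joint speeds; "tau": joint torques, N m; "tool_pos": TCP position; "tool_rot": TCP orientation; "contact_force": force on the tool from outside, world axes, zero at the start; "torque": the same for the moment, N m; "opening": finger opening in mm; "gripper_force": force on a finger pad.
Only numpy, scipy, OpenCV 4.12 (cv2) and the standard library are available. Lean on these libraries where they do the work, as an engineer would, in place of code of your own. Each camera call takes 0.05 s, during which the arm holds its last target. There are 200 camera calls.

TASK

The cover of the fume-filter housing is on, but its two captive quarter-turn screws are loose. Take the T-handled key from the blue tray and with it turn each screw clockwise all the way to its stop, first the screw nearer the round outlet stub, then the other one; nothing but the key may touch the housing. Then set the key gently back down, upright on its foot in the blue tray (do not drop it), let go, and leave the other things on the bench alone.

Things in the scene. Friction and masses are not known exactly. Their poses are not given: they have to be found in the camera images.
- filter_box: Grey housing fixed to the bench, any yaw, 250 x 140 mm, flat cover surface 80 mm up. Origin: centre of the underside on the bench; x along the long side towards the round outlet stub in one short end. Two upright-axis screws on the cover at x = +70 mm (outlet screw) and -70 mm (plain screw), y = 0. Black marks on the long middle line beside the screws show the bars' locked direction.
- outlet (a point): Centre of the outer end of the dark outlet stub (60 mm across, 30 mm long, below cover level), 155 mm from the housing's origin along its x, 41 mm up.
- outlet_screw (a joint): Angle of the captive screw nearer the stub: 0 = bar straight across the housing (along its y), grows clockwise seen from above; hard stop at 1.571 = locked, bar along the long side. Stiff (0.1 N m), stays where left. Head: flat steel disc 48 mm across, 4 mm thick, on the cover; across it an upright bar 36 mm long, 8 mm thick, 14 mm high above the disc, rounded on top.
- plain_screw (a joint): The same for the screw farther from the outlet stub: same head, same values.
- outlet_screw_bar (a point): Middle of the top edge of the outlet screw's bar, on the screw axis, 98 mm above the bench; turns with the screw, its x runs along the bar, z up.
- plain_screw_bar (a point): The same point on the plain screw's bar.
- key: Loose T-handled key, 97 mm tall, 0.3 kg, standing in the tray. Origin: centre of the foot's underside; z up, x along handle and slot (same either way round). Steel foot 48 mm across, 32 mm high; slot 11 mm wide, 20 mm deep right across its underside, open at both ends: it drops over a screw's bar until the foot rests on the disc, 84 mm above the bench. Play in turning: about 0.15 rad.
- key_handle (a point): Centre of the key's black handle bar, 86 mm above the underside of its foot: bar 90 mm long (key's x), 16 mm wide (y), 22 mm high; pinch it across its width. Below it a 14 mm round shank runs down to the foot.
- tray: Shallow blue plastic tray fixed to the bench, 190 x 150 mm outside, walls 5 mm thick and 16 mm high. Origin: centre of the underside on the bench; x along its longer side, z up.
- tray_in (a point): Centre of the tray's inner floor, where the key stands.
- canister: Bystander: upright gas can, 66 mm across, 110 mm tall; origin at the centre of its underside.
- wood_stock: Bystander: dark round wooden stick lying on the bench, 42 mm thick, 150 mm long along its x; origin at the middle of its underside.
- brush: Bystander: hand brush lying on the bench, along its x.
Not all that is in view belongs to the job. What is shaped like the key but pink is not meant.

How it is judged (in metres and radians):
On the way, in this order (a step that is already met when the one before it is completed fails the run):
1. the outlet screw is turned to its stop with the key on it, the other screw still loose (value of joint outlet_screw above 1.45 rad and distance between key and outlet_screw_bar below 0.03 m and value of joint plain_screw below 0.9 rad), for 0.2 s.
2. then the other screw is turned to its stop with the key on it (value of joint each of plain_screw, outlet_screw above 1.45 rad and distance between key and plain_screw_bar below 0.03 m), for 0.2 s.
3. the key is brought down onto the tray floor, upright, while still held by the fingers (x of key in the frame of tray between -0.085 and 0.085 m and y of key in the frame of tray between -0.065 and 0.065 m and angle between key's own z axis and vertical below 0.12 rad and z of key in the frame of tray below 0.015 m and contact force between the fingers and key above 0.5 N), for 0.1 s.
At the end, for the whole second after the job is handed in: Both screws are within 7 degrees of their stops (joint over 1.45 rad) and the key stands upright (within 7 degrees) on its foot on the floor of the blue tray, released and at rest (value of joint each of outlet_screw, plain_screw above 1.45 rad and x of key in the frame of tray between -0.085 and 0.085 m and y of key in the frame of tray between -0.065 and 0.065 m and angle between key's own z axis and vertical below 0.12 rad and z of key in the frame of tray below 0.009 m and linear speed of key below 0.02 m/s); the robot touches nothing.
It fails at once if the robot itself touches the filter housing or its screws (over 3 N) (contact force between any of the fingers, the arm and filter_box above 3 N).
It fails at once if a bystander is moved by more than 20 mm (distance of any of canister, wood_stock, brush from where it was at the start of the episode above 0.02 m).
It also fails if it takes over 62 s, if anything falls off the work surface, if the arm or the gripper's body presses on something with over 40 N, if the wrist force passes 120 N, or if a joint passes its speed limit or range.

## Working session

There is one attempt and no reset: what is moved stays moved. The work goes in short steps, Python scripts to look and compute and a tool call to move; the robot and the scene stay as the last step left them, time stands still between calls to the robot, and variables do not carry over. Pictures are saved under pics/ and viewed, at most 10 in all, crops included, and the job is handed in when it is done.

Besides the shell and the picture viewer there is one more tool, called after "Emit:" in YAML: its name, and indented under it one key for each argument. jog_arm: Moves the arm, as the interface text tells. Shifts and turns lie within -1 to 1; 1 stands for 250 mm of shift or 45 degrees of turn. Its arguments: {"type":"object","properties":{"increments":{"type":"array","items":{"type":"array","items":{"type":"number"}}}},"required":["increments"]}

```bash
mkdir -p pics; cat > h.py <<'E'
from plant import *
import numpy as np, cv2
def cam(n):
    s=read_state(); c=read_camera(n)
    if 'mount' in c:
        T=np.eye(4); T[:3,:3]=s['tool_rot']; T[:3,3]=s['tool_pos']; M=T@np.array(c['mount'])
        c['R'],c['o']=M[:3,:3],M[:3,3]
    else: c['R'],c['o']=np.array(c['attitude']),np.array(c['origin'])
    c['s']=s; return c
def dirs(c,uv):
    uv=np.atleast_2d(uv).astype(float)
    d=np.c_[(uv[:,0]-c['cx'])/c['fx'],-(uv[:,1]-c['cy'])/c['fy'],-np.ones(len(uv))]
    return d@c['R'].T
def plane(c,uv,z):
    d=dirs(c,uv); return c['o']+d*((z-c['o'][2])/d[:,2])[:,None]
def cloud(c):
    v,u=np.mgrid[:400,:640]; d=dirs(c,np.c_[u.ravel(),v.ravel()])
    return (c['o']+d*c['range_z'].ravel()[:,None]).reshape(400,640,3)
def save(n,im): cv2.imwrite('pics/'+n+'.png',np.ascontiguousarray(im[...,::-1]))
E
python3 - <<'E'
from h import *
a=cam('top');b=cam('scene')
save('top',a['pixels']);save('scene',b['pixels'])
for c in(a,b): print({k:c[k] for k in c if k not in('pixels','range_z','s')})
E
```

```text
{'fx': 474.55301353587237, 'fy': 474.55301353587237, 'cx': 313.48790386984444, 'cy': 196.79677953714642, 'origin': array([ 365.88479338,   45.68640495, 1665.18849181]), 'attitude': array([[-0.02660089,  0.99404991, -0.10562747],
       [-0.99948179, -0.02836357, -0.01522043],
       [-0.01812584,  0.10516786,  0.99428928]]), 'R': array([[-0.02660089,  0.99404991, -0.10562747],
       [-0.99948179, -0.02836357, -0.01522043],
       [-0.01812584,  0.10516786,  0.99428928]]), 'o': array([ 365.88479338,   45.68640495, 1665.18849181])}
{'fx': 361.69441077113026, 'fy': 361.69441077113026, 'cx': 318.04426008815335, 'cy': 198.69239972946704, 'origin': array([1272.47798887, -364.12521849,  621.5407905 ]), 'attitude': array([[ 0.48863482, -0.46355098,  0.73915932],
       [ 0.87218699,  0.28178764, -0.39985695],
       [-0.02293188,  0.84006917,  0.54199439]]), 'R': array([[ 0.48863482, -0.46355098,  0.73915932],
       [ 0.87218699,  0.28178764, -0.39985695],
       [-0.02293188,  0.84006917,  0.54199439]]), 'o': array([1272.47798887, -364.12521849,  621.5407905 ])}
```

View pics/top.png

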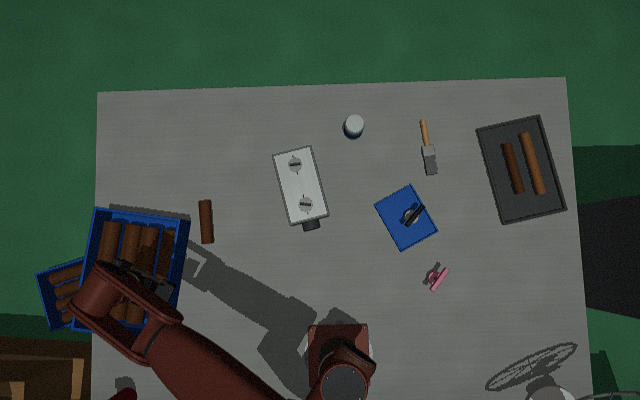

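View pics/scene.png

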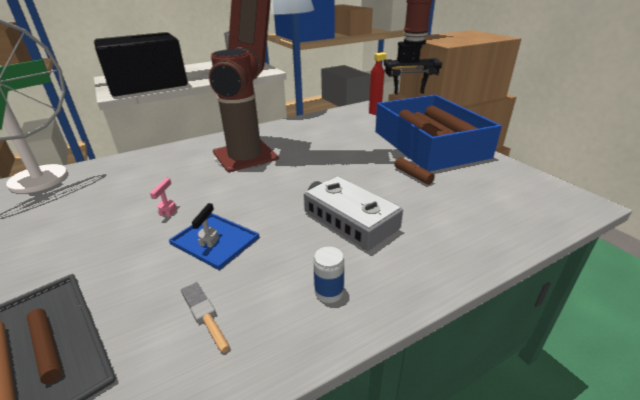

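The top view shows the housing at (300,186) with its stub at (310,224), so the outlet screw is at (305,203) and the plain screw at (294,163). Two things have the key's shape. The one at (411,214) is steel and black and stands in the small blue tray, so it is the one meant. The pink one at (435,277) on the bench is the decoy. The big blue bin at (130,265) holds sticks and is not the tray.

```bash
python3 - <<'E'
from h import *
c=cam('top'); P=cloud(c); im=c['pixels'].astype(int); hsv=cv2.cvtColor(c['pixels'],cv2.COLOR_RGB2HSV)
v,u=np.mgrid[:400,:640]
def roi(a,b,d,e): return (u>a)&(u<b)&(v>d)&(v<e)
def rect(m,z,n):
    m=cv2.morphologyEx(m.astype(np.uint8),cv2.MORPH_CLOSE,np.ones((5,5)))
    k=max(cv2.findContours(m,0,2)[0],key=cv2.contourArea)
    p=plane(c,k[:,0],z)[:,:2].astype(np.float32)
    r=cv2.minAreaRect(p); b=cv2.boxPoints(r); e=b[1]-b[0];f=b[2]-b[1]
    l=e if np.hypot(*e)>np.hypot(*f) else f
    print(n,np.round(r[0],1),np.round(r[1],1),'long ang',round(np.degrees(np.arctan2(l[1],l[0])),1))
m=roi(365,445,175,258)&(hsv[...,0]>105)&(hsv[...,0]<130)&(hsv[...,1]>130)
rect(m,14,'tray')
print('floor z',np.median(P[m][:,2]))
Z=P[...,2]
m=roi(265,335,135,235)&(Z>65)&(Z<110); print('cover z',np.median(Z[m])); rect(m,80,'cover')
m=roi(395,430,198,232)&(Z>70); print('key hi z',np.percentile(Z[m],[5,50,95]),m.sum(),P[m].mean(0)); rect(m&(Z>80),Z[m].max(),'handle')
m=roi(395,430,195,232)&(im.max(-1)<45); rect(m,100,'handle dark'); print(P[m].mean(0))
stub=roi(300,325,215,235)&(Z>35)&(Z<75); print('stub',P[stub].mean(0))
a=c['pixels'][140:235,265:335]; b=c['pixels'][170:295,365:460]
o=np.zeros((570,800,3),np.uint8); a=cv2.resize(a,None,fx=5,fy=5,interpolation=2); b=cv2.resize(b,None,fx=4.5,fy=4.5,interpolation=2)
o[:475,:350]=a; o[:b.shape[0],360:360+b.shape[1]]=b[:570,:440]; save('crop',o)
E
```

```text
tray [ 460.1 -246.2] [189.3 151.6] long ang 27.4
floor z 5.236488007307798
cover z 79.26690000426356
cover [563.3 110.8] [278.6 139. ] long ang 13.2
key hi z [ 91.08486372 101.18639357 731.15671201] 153 [ 457.4450793  -244.40617446  181.79074499]
handle [365.9  45.7] [0. 0.] long ang 0.0
handle dark [ 466.8 -257.3] [32.2 87.1] long ang -47.0
[ 462.89058066 -261.26737405   91.98864491]
stub [446.05186466  81.46378953  63.9677875 ]
```

View pics/crop.png

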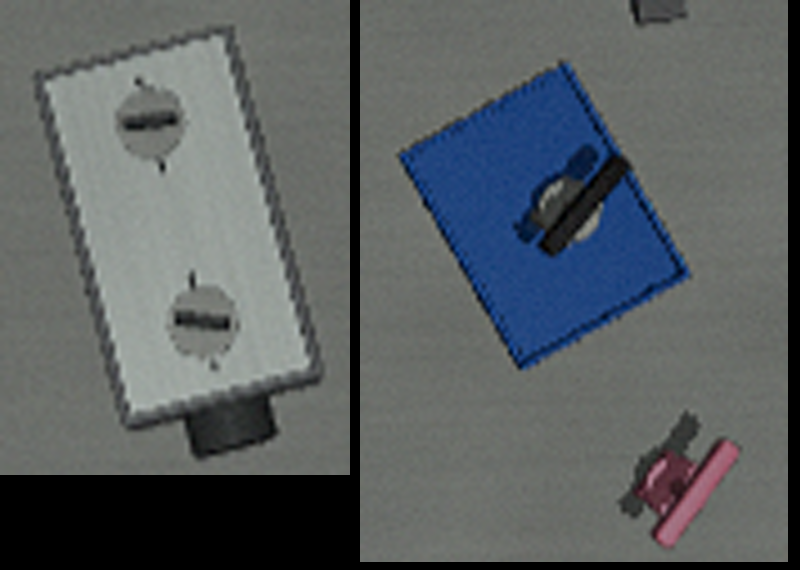

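The crop confirms it: the steel key with the black handle stands in the blue tray at crop (585,205), and the pink decoy is at (690,490). The two screw bars are at different angles, roughly 20° and 12° past straight across. I'll measure them more closely with the wrist camera.

```bash
python3 - <<'E'
from h import *
np.set_printoptions(precision=3,suppress=True)
c=cam('wrist'); print(c['s']['tool_rot'],c['s']['tool_pos'],c['mount'],c['fx'],c['cx'],c['cy'],c['s']['clock'])
E
```

```text
[[-0.896  0.445 -0.001]
 [ 0.445  0.896 -0.001]
 [ 0.    -0.001 -1.   ]] [277.645 559.389 199.496] [[   0.       0.963    0.269   72.509]
 [   1.      -0.      -0.       0.354]
 [  -0.       0.269   -0.963 -184.016]
 [   0.       0.       0.       1.   ]] 319.2176200464539 323.3601456278123 196.70786672131044 0.15
```

Emit:
jog_arm:
  increments:
    - [0.66,-0.94,0,0,0,0,1]
    - [0.66,-0.94,0,0,0,0,1]
    - [0.66,-0.94,0,0,0,0,1]
    - [0.66,-0.94,0,0,0,0,1]
    - [0.66,-0.94,0,0,0,0,1]
    - [0.66,-0.94,0,0,0,0,1]
    - [0.66,-0.94,0,0,0,0,1]
    - [0.66,-0.94,0,0,0,0,1]
    - [0.66,-0.94,0,0,0,0,1]
    - [0.66,-0.94,0,0,0,0,1]

```text
clock: 1.2
tool_pos: [442.1, 325.9, 200.2]
tool_rot: [[-0.897, 0.443, -0.0], [0.443, 0.897, 0.0], [0.0, -0.0, -1.0]]
contact_force: [0.1, -0.8, -0.3]
opening: 87.2
gripper_force: 0.0
```

Emit:
jog_arm:
  increments:
    - [0.66,-0.94,0,0,0,0,1]
    - [0.66,-0.94,0,0,0,0,1]
    - [0.66,-0.94,0,0,0,0,1]
    - [0.66,-0.94,0,0,0,0,1]
    - [0.66,-0.94,0,0,0,0,1]
    - [0.66,-0.94,0,0,0,0,1]
    - [0.66,-0.94,0,0,0,0,1]
    - [0.66,-0.94,0,0,0,0,1]
    - [0.66,-0.94,0,0,0,0,1]
    - [0.66,-0.94,0,0,0,0,1]

```text
clock: 2.2
tool_pos: [607.2, 91.6, 200.4]
tool_rot: [[-0.897, 0.443, -0.0], [0.443, 0.897, 0.0], [0.0, 0.0, -1.0]]
contact_force: [-0.7, -0.4, -0.4]
opening: 87.3
gripper_force: 0.0
```

```bash
cat > box.py <<'E'
from h import *
np.set_printoptions(precision=2,suppress=True)
c=cam('wrist'); save('w1',c['pixels']); P=cloud(c); Z=P[...,2]; g=c['pixels'].max(-1)
print(c['s']['tool_pos'],c['s']['clock'])
v,u=np.mgrid[:400,:640]
near=(np.hypot(P[...,0]-563,P[...,1]-111)<160)&(c['range_z']>200)
m=near&(Z>72)&(Z<88); print('cover z',np.median(Z[m]),m.sum())
k=cv2.findContours(cv2.morphologyEx(m.astype(np.uint8),cv2.MORPH_CLOSE,np.ones((15,15))),0,2)[0]
k=max(k,key=cv2.contourArea); r=cv2.minAreaRect(plane(c,k[:,0],80)[:,:2].astype(np.float32)); print('cover',r)
hi=near&(Z>91)&(Z<106); n,l,st,ce=cv2.connectedComponentsWithStats(hi.astype(np.uint8))
for i in range(1,n):
    if st[i,4]>60:
        p=plane(c,np.c_[u[l==i],v[l==i]],97)[:,:2]; q=p.mean(0); w,V=np.linalg.eigh(np.cov((p-q).T)); d=V[:,1]
        print('bar',ce[i],st[i,4],q,np.median(Z[l==i]),'size',np.sqrt(12*w),'ang',np.degrees(np.arctan2(d[1],d[0]))%180, cv2.minAreaRect(p.astype(np.float32)))
E
python3 box.py
```

```text
[607.21  91.62 200.38] 2.2
cover z 79.60799191880028 34887
cover ((576.0984497070312, 113.19053649902344), (248.62213134765625, 136.73875427246094), 13.118050575256348)
bar [280.14  90.06] 415 [512.99  97.3 ] 96.64809306839697 size [ 8.11 35.49] ang 82.3489769646367 ((512.9785766601562, 97.1279296875), (35.3838996887207, 8.089838027954102), 82.212890625)
bar [376.94 208.7 ] 339 [647.18 128.78] 96.53659796706751 size [ 9.   35.19] ang 95.84652438029742 ((647.0003662109375, 128.55430603027344), (9.432854652404785, 35.38786315917969), 5.514159202575684)
```

View pics/w1.png

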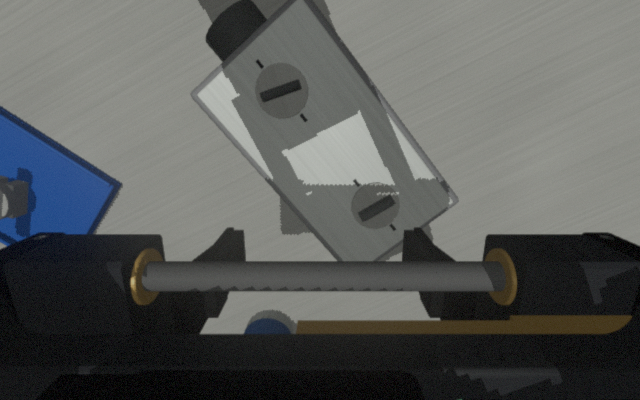

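The wrist view shows the outlet bar at (280,90) and the plain bar at (377,209). They measure about 35 x 8 mm at z≈97 and 138 mm apart, which fits. The outlet screw is at about (512,97) with its bar at 82°, and the plain screw at about (648,129) with its bar at 96°. Next I go to the key.

Emit:
jog_arm:
  increments:
    - [-0.23,-0.76,0,0,0,-0.46,1]
    - [-0.23,-0.76,0,0,0,-0.46,1]
    - [-0.23,-0.76,0,0,0,-0.46,1]
    - [-0.23,-0.76,0,0,0,-0.46,1]
    - [-0.23,-0.76,0,0,0,-0.46,1]
    - [-0.23,-0.76,0,0,0,-0.46,1]
    - [-0.23,-0.76,0,0,0,-0.46,1]
    - [-0.23,-0.76,0,0,0,-0.46,1]
    - [-0.23,-0.76,0,0,0,-0.46,1]
    - [-0.23,-0.76,0,0,0,-0.46,1]

```text
clock: 3.25
tool_pos: [550.6, -99.2, 200.3]
tool_rot: [[-0.682, 0.731, -0.0], [0.731, 0.682, 0.0], [0.0, -0.0, -1.0]]
contact_force: [0.0, 0.3, 0.3]
opening: 87.0
gripper_force: 0.0
```

Emit:
jog_arm:
  increments:
    - [-0.23,-0.76,0,0,0,0,1]
    - [-0.23,-0.76,0,0,0,0,1]
    - [-0.23,-0.76,0,0,0,0,1]
    - [-0.23,-0.76,0,0,0,0,1]
    - [-0.23,-0.76,0,0,0,0,1]
    - [-0.23,-0.76,0,0,0,0,1]
    - [-0.23,-0.76,0,0,0,0,1]
    - [-0.23,-0.76,0,0,0,0,1]
    - [-0.23,-0.76,0,0,0,0,1]
    - [-0.23,-0.76,0,0,0,0,1]

```text
clock: 4.25
tool_pos: [493.3, -289.3, 200.4]
tool_rot: [[-0.682, 0.731, 0.0], [0.731, 0.682, -0.0], [-0.0, 0.0, -1.0]]
contact_force: [-0.6, 0.5, -0.9]
opening: 87.1
gripper_force: 0.0
```

```bash
cat > key.py <<'E'
from h import *
import sys
np.set_printoptions(precision=2,suppress=True)
c=cam('wrist'); save(sys.argv[1],c['pixels']); P=cloud(c); Z=P[...,2]
print(c['s']['tool_pos'],c['s']['tool_rot'][:,1],c['s']['clock'])
v,u=np.mgrid[:400,:640]
hi=(np.hypot(P[...,0]-465,P[...,1]+257)<70)&(c['range_z']>60)&(Z>94)&(Z<112)
n,l,st,ce=cv2.connectedComponentsWithStats(hi.astype(np.uint8))
for i in range(1,n):
    if st[i,4]>150:
        z=np.median(Z[l==i]); p=plane(c,np.c_[u[l==i],v[l==i]],z)[:,:2]; r=cv2.minAreaRect(p.astype(np.float32)); q=p.mean(0); w,V=np.linalg.eigh(np.cov((p-q).T)); d=V[:,1]
        print('handle',ce[i],st[i,4],q,'z',z,np.sqrt(12*w),'ang',np.degrees(np.arctan2(d[1],d[0]))%180,r)
E
python3 key.py w2
```

```text
[ 493.34 -289.27  200.39] [0.73 0.68 0.  ] 4.25
handle [317.64 145.38] 1781 [ 462.9  -262.88] z 101.19625405279726 [15.67 87.81] ang 137.84663756750797 ((464.1918029785156, -264.041748046875), (15.771736145019531, 88.6712417602539), 47.83592987060547)
```

View pics/w2.png

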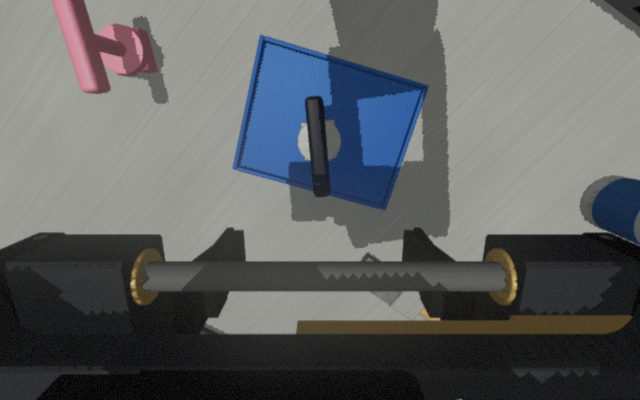

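The view shows the key handle at (318,145), measured as 88 x 16 mm with its top at z=101, as it should be. Its centre is (463.7,-263.5) and its direction 137.8°. The pink decoy is at (110,50), out of the way. I descend and grip.

Emit:
jog_arm:
  increments:
    - [-0.118,0.103,0,0,0,0.107,1]
    - [-0.118,0.103,0,0,0,0.107,1]
    - [-0.118,0.103,-0.2,0,0,0.107,1]
    - [-0.118,0.103,-0.35,0,0,0.107,1]
    - [-0.118,0.103,-0.45,0,0,0.107,1]
    - [-0.118,0.103,-0.51,0,0,0.107,1]
    - [-0.118,0.103,-0.51,0,0,0.107,1]
    - [-0.118,0.103,-0.51,0,0,0.107,1]
    - [-0.118,0.103,-0.51,0,0,0.107,0.3]
    - [-0.118,0.103,-0.51,0,0,0.107,0]

```text
clock: 5.3
tool_pos: [464.6, -265.4, 74.6]
tool_rot: [[-0.74, 0.673, 0.003], [0.673, 0.74, -0.002], [-0.003, 0.0, -1.0]]
contact_force: [-0.1, -0.2, 0.5]
opening: 77.7
gripper_force: 0.0
```

Emit:
jog_arm:
  increments:
    - [0,0,0,0,0,0,0]
    - [0,0,0,0,0,0,0]
    - [0,0,0,0,0,0,0]
    - [0,0,0,0,0,0,0]
    - [0,0,0,0,0,0,0]
    - [0,0,0,0,0,0,0]
    - [0,0,0,0,0,0,0]
    - [0,0,0,0,0,0,0]
    - [0,0,0,0,0,0,0]
    - [0,0,0,0,0,0,0]

```text
clock: 6.3
tool_pos: [463.4, -264.5, 72.8]
tool_rot: [[-0.74, 0.673, -0.0], [0.673, 0.74, -0.0], [0.0, -0.0, -1.0]]
contact_force: [0.5, -0.4, -0.3]
opening: 15.5
gripper_force: 30.0
```

Emit:
jog_arm:
  increments:
    - [0,0,0.1,0,0,0,0]
    - [0,0,0.26,0,0,0,0]
    - [0,0,0.42,0,0,0,0]
    - [0,0.1,0.52,0,0,-0.1,0]
    - [0.04,0.28,0.52,0,0,-0.26,0]
    - [0.06,0.46,0.52,0,0,-0.42,0]
    - [0.086,0.644,0.52,0,0,-0.62,0]
    - [0.086,0.644,0.52,0,0,-0.62,0]
    - [0.086,0.644,0.52,0,0,-0.62,0]
    - [0.086,0.644,0.52,0,0,-0.62,0]

```text
clock: 7.3
tool_pos: [484.6, -104.0, 202.3]
tool_rot: [[-0.34, 0.94, -0.001], [0.94, 0.34, -0.0], [0.0, -0.001, -1.0]]
contact_force: [-0.5, -0.0, -3.5]
opening: 15.4
gripper_force: 30.0
```

Emit:
jog_arm:
  increments:
    - [0.02,0.15,0,0,0,-0.15,0]
    - [0.04,0.3,0,0,0,-0.3,0]
    - [0.06,0.45,0,0,0,-0.45,0]
    - [0.08,0.58,0,0,0,-0.58,0]
    - [0.086,0.644,0,0,0,-0.615,0]
    - [0.086,0.644,0,0,0,-0.615,0]
    - [0.086,0.644,0,0,0,-0.615,0]
    - [0.086,0.644,0,0,0,-0.615,0]
    - [0.086,0.644,0,0,0,-0.615,0]
    - [0.086,0.644,0,0,0,-0.615,0]

```text
clock: 8.3
tool_pos: [506.5, 56.6, 202.9]
tool_rot: [[0.138, 0.99, 0.0], [0.99, -0.138, -0.0], [-0.0, 0.0, -1.0]]
contact_force: [0.7, 0.9, -3.3]
opening: 15.5
gripper_force: 30.0
```

```bash
cat > fit.py <<'E'
from h import *
import sys
# bar and held handle, both in tool coordinates (x,y) ; args: name, bar guess x y
np.set_printoptions(precision=2,suppress=True)
c=cam('wrist'); save(sys.argv[1],c['pixels']); P=cloud(c); Z=P[...,2]; R=c['s']['tool_rot'];t=c['s']['tool_pos']
g=np.array([float(sys.argv[2]),float(sys.argv[3])])
print(t,'yaw y',np.degrees(np.arctan2(R[1,1],R[0,1])),c['s']['clock'])
v,u=np.mgrid[:400,:640]
def blob(m,nm):
    n,l,st,ce=cv2.connectedComponentsWithStats(m.astype(np.uint8))
    for i in range(1,n):
        if st[i,4]<120: continue
        z=np.median(Z[l==i]); p=plane(c,np.c_[u[l==i],v[l==i]],z); q=(p-t)@R
        r=cv2.minAreaRect(p[:,:2].astype(np.float32)); w,V=np.linalg.eigh(np.cov(p[:,:2].T)); d=V[:,1]
        print(nm,ce[i],st[i,4],'z',z,'world',r[0],'size',r[1],'ang',np.degrees(np.arctan2(d[1],d[0]))%180,'tool',q.mean(0)[:2],'xrange',q[:,0].min(),q[:,0].max())
ok=c['range_z']>40
blob(ok&(np.hypot(P[...,0]-g[0],P[...,1]-g[1])<30)&(Z>91)&(Z<106),'bar')
Q=(P-t)@R
blob(ok&(abs(Q[...,1])<7.5)&(abs(Q[...,0])<60)&(Q[...,2]>-36)&(Q[...,2]<-22),'handle')
E
python3 fit.py w3 512 97
```

```text
[506.46  56.61 202.86] yaw y -7.929563853635687 8.3
bar [323.01 143.02] 331 z 96.85418565090907 world (513.0814819335938, 98.7242431640625) size (32.166656494140625, 7.316780090332031) ang 82.08723916205886 tool [42.78  0.75] xrange 26.55154287384263 58.72064537650948
handle [322.03 212.66] 2627 z 231.15997433662395 world (509.3199462890625, 76.94965362548828) size (51.5437126159668, 14.970948219299316) ang 81.60272394360254 tool [21.18  0.31] xrange -5.171096161953619 46.261027568306396
handle [322.24 304.77] 719 z 231.20589459497563 world (502.4158020019531, 23.955360412597656) size (17.94783592224121, 14.024700164794922) ang 83.66182735379824 tool [-32.68   0.39] xrange -41.8823842203139 -23.93453902069535
```

View pics/w3.png

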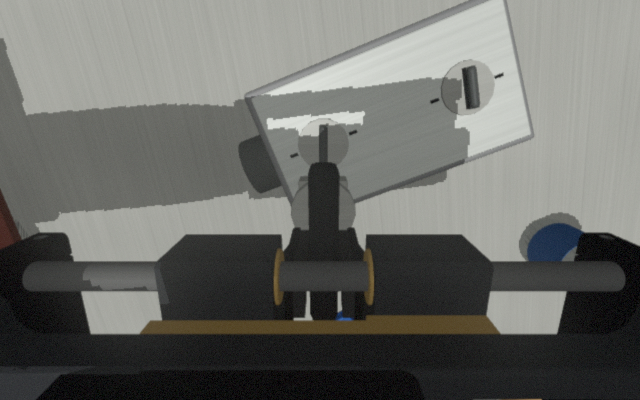

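The handle and bar line up: both at column 322–323, 0.4 mm apart sideways and 0.5° in angle. I slide along the bar and go down until the foot is about 3 mm below the bar top, then check the force.

Emit:
jog_arm:
  increments:
    - [0.023,0.1,0,0,0,0,0]
    - [0.023,0.155,0,0,0,0,0]
    - [0.023,0.155,0,0,0,0,0]
    - [0.023,0.155,-0.06,0,0,0,0]
    - [0.023,0.155,-0.1,0,0,0,0]
    - [0.023,0.155,-0.12,0,0,0,0]
    - [0.023,0.155,-0.135,0,0,0,0]
    - [0.023,0.155,-0.145,0,0,0,0]
    - [0.023,0.155,-0.155,0,0,0,0]
    - [0.023,0.155,-0.155,0,0,0,0]

```text
clock: 9.35
tool_pos: [512.1, 96.2, 164.0]
tool_rot: [[0.137, 0.991, -0.0], [0.991, -0.137, -0.0], [-0.0, -0.0, -1.0]]
contact_force: [0.5, 0.2, -4.4]
opening: 15.7
gripper_force: 30.0
```

Emit:
jog_arm:
  increments:
    - [0,0,-0.01,0,0,0,0]
    - [0,0,-0.015,0,0,0,0]
    - [0,0,-0.02,0,0,0,0]
    - [0,0,-0.025,0,0,0,0]
    - [0,0,-0.03,0,0,0,0]
    - [0,0,-0.034,0,0,0,0]
    - [0,0,-0.037,0,0,0,0]
    - [0,0,-0.04,0,0,0,0]
    - [0,0,-0.04,0,0,0,0]
    - [0,0,-0.04,0,0,0,0]

```text
clock: 10.35
tool_pos: [512.2, 96.3, 154.1]
tool_rot: [[0.137, 0.991, 0.0], [0.991, -0.137, -0.0], [-0.0, 0.0, -1.0]]
contact_force: [0.4, 0.6, -2.9]
opening: 15.6
gripper_force: 30.0
```

Emit:
jog_arm:
  increments:
    - [0,0,0,0,0,-0.1,0]
    - [0,0,0,0,0,-0.2,0]
    - [0,0,0,0,0,-0.3,0]
    - [-0.001,0,0,0,0,-0.4,0]
    - [-0.002,0.001,0,0,0,-0.5,0]
    - [-0.002,0.001,0,0,0,-0.6,0]
    - [-0.003,0.001,0,0,0,-0.7,0]
    - [-0.003,0.002,0,0,0,-0.8,0]
    - [-0.003,0.002,0,0,0,-0.9,0]
    - [-0.003,0.002,0,0,0,-1,0]

```text
clock: 11.35
tool_pos: [511.6, 96.5, 154.1]
tool_rot: [[0.799, 0.601, 0.0], [0.601, -0.799, -0.001], [-0.0, 0.001, -1.0]]
contact_force: [0.3, -0.9, -4.3]
opening: 15.4
gripper_force: 30.0
```

```bash
python3 -c "
from plant import *;s=read_state();print(s['contact_force'],s['torque'],s['qpos'])"
```

```text
[ 0.32769449 -0.94906903 -4.26223999] [-0.3126209   0.08029262  0.09967691] [ 3.53352763e-02  8.33186193e-03  1.84631896e+00 -6.96290278e-04
  1.28663156e+00  9.61114999e-01]
```

Emit:
jog_arm:
  increments:
    - [0,0,0,0,0,-0.1,0]
    - [0,0,0,0,0,-0.2,0]
    - [0,0.001,0,0,0,-0.3,0]
    - [-0.001,0.001,0,0,0,-0.4,0]
    - [-0.001,0.002,0,0,0,-0.5,0]
    - [-0.001,0.002,0,0,0,-0.58,0]
    - [-0.001,0.002,0,0,0,-0.64,0]
    - [-0.001,0.002,0,0,0,-0.7,0]
    - [-0.001,0.002,0,0,0,-0.7,0]
    - [-0.001,0.002,0,0,0,-0.7,0]

```text
clock: 12.35
tool_pos: [511.3, 96.9, 154.2]
tool_rot: [[0.995, 0.1, 0.0], [0.1, -0.995, -0.001], [0.0, 0.001, -1.0]]
contact_force: [-0.7, -1.5, -3.6]
opening: 15.6
gripper_force: 30.2
```

```bash
python3 -c "
from plant import *;s=read_state();print(s['contact_force'],s['torque'],s['qpos'],s['tool_rot'])"
```

```text
[-0.66131883 -1.48345991 -3.62971539] [-0.53680449  0.12556992  0.30252184] [ 3.62913692e-02  7.88944540e-03  1.84665926e+00 -7.60980645e-04
  1.28681062e+00  1.50737135e+00] [[ 9.95011179e-01  9.97631503e-02  2.59752088e-04]
 [ 9.97633142e-02 -9.95010935e-01 -7.21550934e-04]
 [ 1.86471974e-04  7.43864974e-04 -9.99999706e-01]]
```

Emit:
jog_arm:
  increments:
    - [0,0,0,0,0,-0.03,0]
    - [0,0,0,0,0,-0.06,0]
    - [0,0,0,0,0,-0.09,0]
    - [0,0,0,0,0,-0.09,0]
    - [0,0,0,0,0,-0.09,0]
    - [0,0,0,0,0,-0.09,0]
    - [0,0,0,0,0,-0.09,0]
    - [0,0,0,0,0,-0.09,0]
    - [0,0,0,0,0,-0.09,0]
    - [0,0,0,0,0,-0.09,0]

```text
clock: 13.35
tool_pos: [511.2, 97.3, 154.1]
tool_rot: [[1.0, 0.028, 0.0], [0.028, -1.0, 0.0], [0.0, -0.0, -1.0]]
contact_force: [-0.3, -1.6, -2.4]
opening: 16.1
gripper_force: 31.3
```

```bash
python3 -c "
from plant import *;s=read_state();print(s['contact_force'],s['torque'],s['tool_rot'])"
```

```text
[-0.27375318 -1.59028293 -2.35007468] [-0.40227769  0.27120363  0.74521602] [[ 9.99615753e-01  2.77188222e-02  1.16571601e-04]
 [ 2.77188208e-02 -9.99615760e-01  1.36152593e-05]
 [ 1.16904208e-04 -1.03788004e-05 -9.99999993e-01]]
```

Torque has risen to 0.75 N m, so the outlet screw is at its stop. I unwind the play, lift off and go to the plain screw.

Emit:
jog_arm:
  increments:
    - [0,0,0,0,0,0.1,0]
    - [0,0,0,0,0,0.19,0]
    - [0,0,0,0,0,0.19,0]
    - [0,0,0.03,0,0,0.19,0]
    - [0,0,0.08,0,0,0.19,0]
    - [0,0,0.14,0,0,0.19,0]
    - [0,0,0.2,0,0,0.19,0]
    - [0.1,0,0.2,0,0,0.37,0]
    - [0.2,0,0.2,0,0,0.55,0]
    - [0.2,0,0.2,0,0,0.55,0]

```text
clock: 14.35
tool_pos: [564.1, 97.2, 205.9]
tool_rot: [[0.895, 0.446, 0.004], [0.446, -0.895, 0.0], [0.003, 0.002, -1.0]]
contact_force: [-0.9, -0.7, -2.6]
opening: 15.9
gripper_force: 30.0
```

Emit:
jog_arm:
  increments:
    - [0.12,-0.01,0,0,0,0.15,0]
    - [0.25,-0.02,0,0,0,0.32,0]
    - [0.36,-0.03,0,0,0,0.5,0]
    - [0.36,-0.03,0,0,0,0.67,0]
    - [0.36,-0.03,0,0,0,0.85,0]
    - [0.36,-0.03,0,0,0,1,0]
    - [0.36,-0.03,0,0,0,1,0]
    - [0.36,-0.03,0,0,0,1,0]
    - [0.36,-0.03,0,0,0,1,0]
    - [0.36,-0.03,0,0,0,1,0]

```text
clock: 15.35
tool_pos: [651.1, 89.9, 204.3]
tool_rot: [[0.322, 0.947, 0.0], [0.947, -0.322, 0.0], [0.0, 0.0, -1.0]]
contact_force: [0.3, -0.3, -4.3]
opening: 15.0
gripper_force: 30.0
```

Emit:
jog_arm:
  increments:
    - [0,0,0,0,0,0.18,0]
    - [0,0,0,0,0,0.36,0]
    - [0,0,0,0,0,0.53,0]
    - [0,0,0,0,0,0.53,0]
    - [0,0,0,0,0,0.53,0]
    - [0,0,0,0,0,0.53,0]
    - [0,0,0,0,0,0.53,0]
    - [0,0,0,0,0,0.53,0]
    - [0,0,0,0,0,0.53,0]
    - [0,0,0,0,0,0.53,0]

```text
clock: 16.35
tool_pos: [651.2, 89.8, 204.1]
tool_rot: [[-0.09, 0.996, 0.0], [0.996, 0.09, -0.0], [-0.0, 0.0, -1.0]]
contact_force: [0.6, 0.2, -3.6]
opening: 15.6
gripper_force: 30.0
```

```bash
python3 fit.py w4 648 129; sed 's/w1/w4b/' box.py >b2.py; python3 b2.py
```

```text
[651.18  89.75 204.09] yaw y 5.165389641620334 16.35
bar [324.01 144.5 ] 322 z 96.73394307804776 world (649.1412963867188, 130.64605712890625) size (7.357258319854736, 31.49765396118164) ang 95.22223035255028 tool [41.07  1.64] xrange 25.16652646886204 56.666694292196844
handle [322.06 212.95] 2604 z 231.8529121920372 world (649.379150390625, 109.55230712890625) size (15.007149696350098, 51.21514129638672) ang 94.58595616089666 tool [20.62  0.31] xrange -5.666938336506194 45.44553286042565
handle [322.21 304.82] 724 z 232.9032536105562 world (654.6224975585938, 57.121246337890625) size (13.85330581665039, 18.032390594482422) ang 95.50964803198505 tool [-32.63   0.36] xrange -41.763046994954664 -23.867692166642758
[651.18  89.81 204.1 ] 16.4
cover z 79.5651684622652 31723
cover ((580.9094848632812, 113.68653869628906), (245.9607696533203, 134.78414916992188), 13.20043659210205)
bar [324.  144.5] 324 [649.11 130.89] 96.8097658242531 size [ 8.11 32.41] ang 95.2301464100873 ((649.1354370117188, 130.7397918701172), (7.350887775421143, 31.470176696777344), 5.191112518310547)
bar [175.83 167.31] 346 [514.83  97.78] 96.54314204459783 size [ 8.16 36.82] ang 13.058647950090432 ((514.5858154296875, 97.70674896240234), (37.08229064941406, 8.174216270446777), 12.977983474731445)
```

View pics/w4.png

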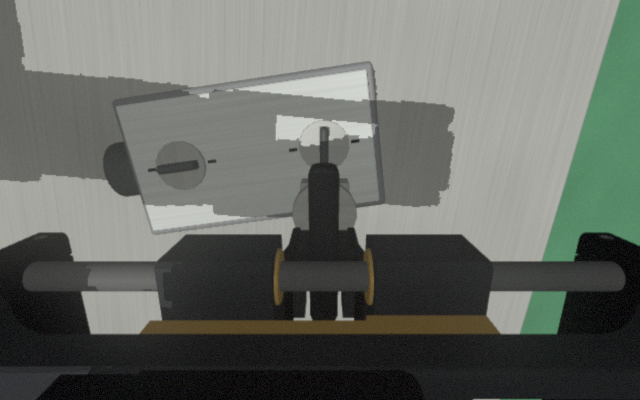

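The outlet bar at (176,167) now reads 13.1°, along the housing axis, so it is locked. The plain bar at (324,144) is parallel to the key and 1.3 mm off sideways. I correct that and go down.

Emit:
jog_arm:
  increments:
    - [-0.008,0.1,0,0,0,0,0]
    - [-0.008,0.148,0,0,0,0,0]
    - [-0.008,0.148,0,0,0,0,0]
    - [-0.008,0.148,-0.06,0,0,0,0]
    - [-0.008,0.148,-0.1,0,0,0,0]
    - [-0.008,0.148,-0.12,0,0,0,0]
    - [-0.008,0.148,-0.135,0,0,0,0]
    - [-0.008,0.148,-0.145,0,0,0,0]
    - [-0.008,0.148,-0.16,0,0,0,0]
    - [-0.008,0.148,-0.16,0,0,0,0]

```text
clock: 17.45
tool_pos: [649.0, 126.7, 163.7]
tool_rot: [[-0.09, 0.996, -0.0], [0.996, 0.09, -0.0], [-0.0, -0.0, -1.0]]
contact_force: [-0.3, -0.4, -4.3]
opening: 15.5
gripper_force: 30.0
```

Emit:
jog_arm:
  increments:
    - [0,0,-0.01,0,0,0,0]
    - [0,0,-0.015,0,0,0,0]
    - [0,0,-0.02,0,0,0,0]
    - [0,0,-0.025,0,0,0,0]
    - [0,0,-0.03,0,0,0,0]
    - [0,0,-0.034,0,0,0,0]
    - [0,0,-0.037,0,0,0,0]
    - [0,0,-0.037,0,0,0,0]
    - [0,0,-0.037,0,0,0,0]
    - [0,0,-0.037,0,0,0,0]

```text
clock: 18.45
tool_pos: [649.1, 126.8, 154.8]
tool_rot: [[-0.09, 0.996, -0.0], [0.996, 0.09, 0.0], [0.0, -0.0, -1.0]]
contact_force: [-0.9, 0.2, -4.3]
opening: 15.5
gripper_force: 30.0
```

Emit:
jog_arm:
  increments:
    - [0,0,0,0,0,-0.1,0]
    - [0,0,0,0,0,-0.2,0]
    - [-0.001,0,0,0,0,-0.3,0]
    - [-0.001,0,0,0,0,-0.4,0]
    - [-0.002,0,0,0,0,-0.5,0]
    - [-0.002,0,0,0,0,-0.6,0]
    - [-0.003,0,0,0,0,-0.7,0]
    - [-0.003,0.001,0,0,0,-0.8,0]
    - [-0.004,0.001,0,0,0,-0.9,0]
    - [-0.004,0.001,0,0,0,-1,0]

```text
clock: 19.45
tool_pos: [647.5, 127.2, 154.8]
tool_rot: [[0.643, 0.766, -0.001], [0.766, -0.643, 0.0], [-0.001, -0.001, -1.0]]
contact_force: [-1.5, 0.5, -1.4]
opening: 15.4
gripper_force: 30.0
```

Emit:
jog_arm:
  increments:
    - [0,0,0,0,0,-0.1,0]
    - [0,0,0,0,0,-0.2,0]
    - [0,0.001,0,0,0,-0.3,0]
    - [-0.001,0.001,0,0,0,-0.4,0]
    - [-0.001,0.001,0,0,0,-0.5,0]
    - [-0.001,0.002,0,0,0,-0.6,0]
    - [-0.002,0.003,0,0,0,-0.7,0]
    - [-0.002,0.003,0,0,0,-0.8,0]
    - [-0.002,0.003,0,0,0,-0.9,0]
    - [-0.002,0.003,0,0,0,-0.95,0]

```text
clock: 20.45
tool_pos: [647.1, 128.2, 154.7]
tool_rot: [[0.992, 0.127, -0.001], [0.127, -0.992, 0.001], [-0.001, -0.001, -1.0]]
contact_force: [-1.7, 0.6, -3.1]
opening: 15.6
gripper_force: 30.0
```

```bash
python3 -c "
from plant import *;s=read_state();print(s['contact_force'],s['torque'],s['tool_rot'][:,0])"
```

```text
[-1.72223491  0.64502344 -3.13608188] [0.24066076 0.64049994 0.1358685 ] [ 0.99189182  0.12708014 -0.00111741]
```

Another 6–7° to press against the stop.

Emit:
jog_arm:
  increments:
    - [0,0,0,0,0,-0.04,0]
    - [0,0,0,0,0,-0.08,0]
    - [0,0,0,0,0,-0.12,0]
    - [0,0,0,0,0,-0.14,0]
    - [0,0,0,0,0,-0.14,0]
    - [0,0,0,0,0,-0.14,0]
    - [0,0,0,0,0,-0.14,0]
    - [0,0,0,0,0,-0.14,0]
    - [0,0,0,0,0,-0.14,0]
    - [0,0,0,0,0,-0.14,0]

```text
clock: 21.45
tool_pos: [647.6, 127.8, 154.8]
tool_rot: [[1.0, 0.02, -0.0], [0.02, -1.0, -0.0], [-0.0, 0.0, -1.0]]
contact_force: [-1.9, 0.8, -3.6]
opening: 15.7
gripper_force: 31.6
```

```bash
python3 -c "
from plant import *;s=read_state();print(s['contact_force'],s['torque'],s['tool_rot'][:,0])"
```

```text
[-1.8979628   0.77772419 -3.63448571] [-0.00630299  0.45737616  0.73239766] [ 9.99801676e-01  1.99147322e-02 -1.11426750e-04]
```

Torque is 0.73 N m, so the plain screw is at its stop too. I unwind, lift, check both bars on the way, and carry the key to the tray.

Emit:
jog_arm:
  increments:
    - [0,0,0,0,0,0.1,0]
    - [0,0,0,0,0,0.2,0]
    - [0,0,0,0,0,0.2,0]
    - [0,0,0.03,0,0,0.2,0]
    - [0,0,0.08,0,0,0.2,0]
    - [0,0,0.14,0,0,0.2,0]
    - [0,0,0.2,0,0,0.2,0]
    - [0,-0.12,0.2,0,0,0.2,0]
    - [0,-0.28,0.2,0,0,0.2,0]
    - [0,-0.4,0.2,0,0,0.2,0]

```text
clock: 22.45
tool_pos: [648.3, 26.1, 207.1]
tool_rot: [[0.984, 0.176, 0.003], [0.176, -0.984, -0.001], [0.002, 0.001, -1.0]]
contact_force: [-0.6, 0.2, -3.7]
opening: 15.6
gripper_force: 30.0
```

```bash
sed 's/w1/w5/' box.py >b3.py; python3 b3.py
```

```text
[648.35  26.06 207.1 ] 22.45
cover z 79.4975996215145 16357
cover ((631.7056884765625, 121.48922729492188), (146.58399963378906, 135.4236297607422), 12.755298614501953)
bar [216.62 168.46] 361 [650.64 127.13] 96.52948877896716 size [ 8.99 35.44] ang 13.28274395169234 ((650.373046875, 127.05925750732422), (35.33631896972656, 9.23342227935791), 13.687740325927734)
```

Both bars are along the housing (13.1° and 13.3°). Now to the tray.

Emit:
jog_arm:
  increments:
    - [-0.08,-0.12,0,0,0,0,0]
    - [-0.16,-0.24,0,0,0,0,0]
    - [-0.24,-0.36,0,0,0,0,0]
    - [-0.32,-0.48,0,0,0,0,0]
    - [-0.37,-0.57,0,0,0,0,0]
    - [-0.37,-0.57,0,0,0,0,0]
    - [-0.37,-0.57,0,0,0,0,0]
    - [-0.37,-0.57,0,0,0,0,0]
    - [-0.37,-0.57,0,0,0,0,0]
    - [-0.37,-0.57,0,0,0,0,0]

```text
clock: 23.5
tool_pos: [555.6, -113.9, 204.9]
tool_rot: [[0.984, 0.177, 0.0], [0.177, -0.984, 0.0], [0.0, -0.0, -1.0]]
contact_force: [-0.1, -0.1, -3.9]
opening: 15.3
gripper_force: 30.0
```

Emit:
jog_arm:
  increments:
    - [-0.08,-0.12,0,0,0,0,0]
    - [-0.16,-0.24,0,0,0,0,0]
    - [-0.24,-0.36,0,0,0,0,0]
    - [-0.32,-0.48,0,0,0,0,0]
    - [-0.37,-0.56,0,0,0,0,0]
    - [-0.37,-0.56,0,0,0,0,0]
    - [-0.37,-0.56,-0.1,0,0,0,0]
    - [-0.37,-0.56,-0.2,0,0,0,0]
    - [-0.37,-0.56,-0.3,0,0,0,0]
    - [-0.37,-0.56,-0.3,0,0,0,0]

```text
clock: 24.5
tool_pos: [460.5, -251.8, 125.8]
tool_rot: [[0.984, 0.177, -0.006], [0.177, -0.984, 0.005], [-0.005, -0.006, -1.0]]
contact_force: [-0.6, 0.1, -4.0]
opening: 15.4
gripper_force: 29.9
```

```bash
sed 's/(Q\[...,2\]>-36)/(Q[...,2]>-40)/' fit.py>f2.py; python3 f2.py w6 463 -258; python3 - <<'E'
from h import *
c=cam('scene'); save('s6',cv2.resize(c['pixels'][150:290,120:300],None,fx=3.5,fy=3.5,interpolation=2))
E
```

```text
[ 460.52 -251.85  125.77] yaw y -79.80406732906457 24.5
handle [322.74 213.02] 2730 z 153.60933532706787 world (481.6146240234375, -248.20657348632812) size (51.78901290893555, 15.2545804977417) ang 9.467842551592497 tool [21.75 -0.06] xrange -4.535159013402006 47.11109568050834
handle [322.95 304.55] 747 z 153.3011622145727 world (428.5635681152344, -257.8289794921875) size (18.11112403869629, 14.71761417388916) ang 10.65878231530263 tool [-32.28   0.06] xrange -41.728545853643126 -23.56868038771925
```

View pics/s6.png

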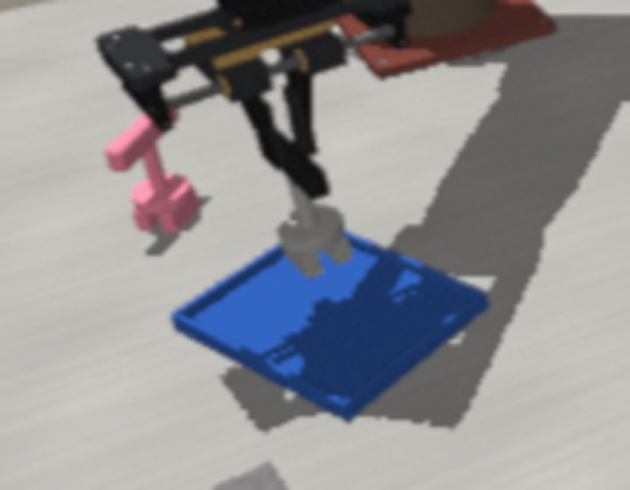

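The scene crop shows the key held upright at (315,230), over the blue tray, with the decoy clear of the gripper. I lower it slowly.

Emit:
jog_arm:
  increments:
    - [0,0,0,0,0,0,0]
    - [0,0,-0.06,0,0,0,0]
    - [0,0,-0.12,0,0,0,0]
    - [0,0,-0.16,0,0,0,0]
    - [0,0,-0.19,0,0,0,0]
    - [0,0,-0.205,0,0,0,0]
    - [0,0,-0.215,0,0,0,0]
    - [0,0,-0.22,0,0,0,0]
    - [0,0,-0.22,0,0,0,0]
    - [0,0,-0.22,0,0,0,0]

```text
clock: 25.6
tool_pos: [463.0, -254.9, 75.3]
tool_rot: [[0.984, 0.176, 0.001], [0.176, -0.984, -0.001], [0.001, 0.001, -1.0]]
contact_force: [-0.3, -0.5, -4.2]
opening: 15.9
gripper_force: 29.9
```

Emit:
jog_arm:
  increments:
    - [0,0,-0.002,0,0,0,0]
    - [0,0,-0.004,0,0,0,0]
    - [0,0,-0.006,0,0,0,0]
    - [0,0,-0.008,0,0,0,0]
    - [0,0,-0.01,0,0,0,0]
    - [0,0,-0.011,0,0,0,0]
    - [0,0,-0.011,0,0,0,0]
    - [0,0,-0.011,0,0,0,0]
    - [0,0,-0.011,0,0,0,0]
    - [0,0,-0.011,0,0,0,0]

```text
clock: 26.6
tool_pos: [464.0, -255.2, 74.0]
tool_rot: [[0.984, 0.176, 0.003], [0.176, -0.984, -0.001], [0.002, 0.002, -1.0]]
contact_force: [-0.4, 3.0, 7.8]
opening: 15.6
gripper_force: 30.1
```

The force went from -4 to +8 N, so the key stands on the tray floor. I open slowly, then retreat straight up.

Emit:
jog_arm:
  increments:
    - [0,0,-0.011,0,0,0,0]
    - [0,0,0,0,0,0,0.22]
    - [0,0,0,0,0,0,0.25]
    - [0,0,0,0,0,0,0.3]
    - [0,0,0,0,0,0,0.4]
    - [0,0,0,0,0,0,0.5]
    - [0,0,0,0,0,0,0.6]
    - [0,0,0,0,0,0,0.7]
    - [0,0,0,0,0,0,0.7]
    - [0,0,0,0,0,0,0.7]

```text
clock: 27.6
tool_pos: [462.6, -254.7, 72.1]
tool_rot: [[0.984, 0.176, -0.0], [0.176, -0.984, -0.0], [-0.0, 0.0, -1.0]]
contact_force: [0.8, -0.4, -0.4]
opening: 59.5
gripper_force: 0.0
```

Emit:
jog_arm:
  increments:
    - [0,0,0.04,0,0,0,0.7]
    - [0,0,0.1,0,0,0,0.7]
    - [0,0,0.2,0,0,0,0.7]
    - [0,0,0.3,0,0,0,0.7]
    - [0,0,0.4,0,0,0,0.7]
    - [0,0,0.5,0,0,0,0.7]
    - [0,0,0.5,0,0,0,0.7]
    - [0,0,0.5,0,0,0,0.7]
    - [0,0,0.5,0,0,0,0.7]
    - [0,0,0.5,0,0,0,0.7]

```text
clock: 28.6
tool_pos: [461.9, -254.2, 195.8]
tool_rot: [[0.984, 0.176, -0.002], [0.176, -0.984, 0.001], [-0.002, -0.002, -1.0]]
contact_force: [0.6, 0.6, -0.2]
opening: 60.9
gripper_force: 0.0
```

```bash
python3 - <<'E'
from h import *
c=cam('scene'); a=cv2.resize(c['pixels'][150:290,120:300],None,fx=2.2,fy=2.2)
t=cam('top'); b=cv2.resize(t['pixels'][100:300,180:480],None,fx=1.3,fy=1.3)
o=np.zeros((320,800,3),np.uint8); o[:a.shape[0],:a.shape[1]]=a; o[:b.shape[0],400:400+b.shape[1]]=b; save('fin',o)
E
python3 key.py w7
```

```text
[ 462.11 -254.26  195.93] [ 0.18 -0.98 -0.  ] 28.7
handle [320.85 185.96] 1639 [ 467.66 -251.14] z 101.09320296398352 [15.45 88.31] ang 10.413794511324767 ((465.9532470703125, -251.24423217773438), (88.04098510742188, 15.060660362243652), 10.436962127685547)
```

View pics/fin.png

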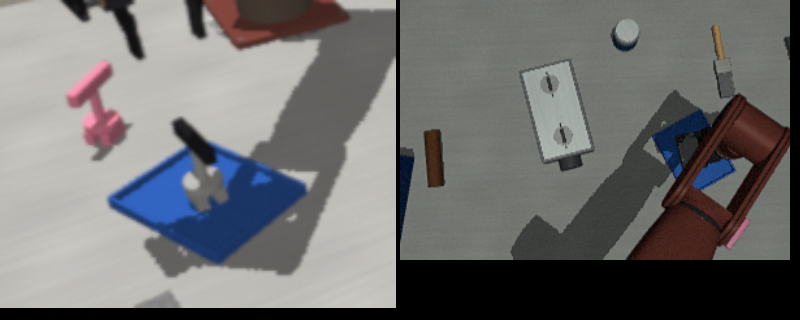

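The key stands upright in the tray at crop (205,180), with its handle top at z=101 as at the start. Both bars lie along the marks at (549,83) and (563,135), and the bystanders have not moved.

```bash
python3 -c "
from plant import *
print(job_done())"
```

```text
the job is handed in; nothing more can be done
None
```

The job is handed in at about 29 s: both screws were turned to their stops (outlet first), the key stands upright and released in the blue tray, and the last pictures show nothing else moved; no verdict came back.

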